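# Raise the coach in the pull-out lift tray and hold it up

### The job

Pull the tray of the low white cabinet out to its stop, with the cam lever inside it left down. Then swing the lever to its upright position, the highest point of its cam, so that the model coach stands at its highest, and finish holding the lever there with the gripper: do not let go, because it springs back. The tray stays fully out, and the coach and the other things on the bench are left alone.

Things in the scene. Friction and masses are not known exactly. Their poses are not given: they have to be found in the camera images.
- cabinet: Low open-fronted white cabinet, 250 deep x 300 wide x 134 high, fixed to the bench. Origin: middle of the lower edge of its front, on the bench. x points into the cabinet (away from the robot), y along its front to the left as the robot sees it, z up. Its place and yaw vary (yaw within 0.3 rad). The tray slides out along the cabinet's -x.
- tray (a joint): How far the tray is pulled out, m: 0 closed, 0.172 at its stop (a hard stop); starts between 0.02 and 0.06. It resists with about 2 N of friction plus 6 N per m/s, and stays where it is left.
- tray_handle (a point): Middle of the tray's handle: a level brass bar along the cabinet's y, about 120 long and 11 thick, 35 in front of the white front board and 97 above the bench; moves with the tray. The board is 15 thick, its top 112 above the bench. Can be pinched from above, closing along the cabinet's x, or hooked from behind. The tray's floor is 22 above the bench, its sides reach 58.
- lever_pivot (a point): Pivot of the cam lever in the tray, 44 above the bench: on the tray, 56 behind the inner face of the front board and 60 to the right (cabinet -y) of the tray's middle. Moves with the tray. The pivot axis runs along the cabinet's x. Inside the cabinet until the tray is out.
- lever_knob (a point): Centre of the black knob, a barrel 24 in diameter and 30 long along the cabinet's x, across the end of the lever's round arm (10 thick), 105 from the pivot. At rest it is 96 above the bench; upright straight above the pivot, 149 above the bench. Free space from its centre: 56 to the front board, 60 back to the coach. Pinched from above by its flat ends (closing along the cabinet's x) it turns in the grip.
- lever (a joint): Angle of the cam lever, rad: 0 at rest, growing as the knob swings up and over to the right (cabinet -y); 1.05 = arm upright = highest lift of the coach; stop at 1.6. Past 1.05 the coach sinks again. A spring always drives it back to 0: 0.08 N m at rest, 0.185 N m upright (1.8 N at the knob); the coach's weight adds about 0.1 N m at rest, fading to none upright.
- lever_arm: The lever's arm with its knob, the part to hold. Origin on the pivot; it turns about its own x, the cabinet's x. At rest the arm points left (cabinet +y), 30 degrees above level.
- coach: Grey model railway coach 30 x 174 x 28 high, lying across the tray (long side along the cabinet's y) on the lift platform that the cam raises; clipped on, it moves only up and down in the tray. Origin: middle of its underside, 88 above the bench at rest and 100 at the cam's highest point; its middle is 132 behind the inner face of the tray's front board.
- tin: Small round tin, 28 diameter x 22 high, standing loose in the tray at its left, some 100 left of the middle; rides along with the tray. Origin: centre of its underside.
- glue: Glue bottle, 40 diameter x 95 high, standing on the bench beside the tray's path. Origin: centre of its underside.
- paint_jar: Paint jar, 52 diameter x 55 high, standing on the bench beside the tray's path. Origin: centre of its underside.
- screwdriver: Screwdriver lying on the bench, about 200 long, on the side of the tray's path.
- wagon: Loose grey model wagon, 34 x 150 x 44 high, on the bench beside the cabinet. Origin: centre of its underside.
- mug: White mug, 72 diameter x 85 high, standing on the bench beside the cabinet. Origin: centre of its underside.
- wheel_box: Open cardboard box 90 x 130 x 35 high, on the bench beside the cabinet. Origin: centre of its underside.
- tape: Roll of tape 70 diameter x 22 high, lying on the cabinet's top near its middle. Origin: centre of its underside.

How it is judged:
On the way:
1. the tray is out at its stop, with the lever still down (value of joint tray above 0.165 m and value of joint lever below 0.2 rad), for 0.2 s.
At the end, for the whole second after the job is handed in: The tray is within 8 mm of its stop, the fingers hold the lever (more than 1 N on its arm or knob) within about 10 degrees of upright, so that the coach stands within 0.7 mm of its highest point (12 mm above rest), through the last second (value of joint tray above 0.164 m and z of coach in the frame of cabinet above 0.0993 m and contact force between the fingers and lever_arm above 1 N and value of joint lever between 0.872 and 1.222 rad); the arm keeps its last pose, push and grip.
It fails at once if the lever is raised while the tray is not out (the coach would strike the cabinet's roof) (value of joint tray below 0.15 m and value of joint lever above 0.5 rad).
It fails at once if the robot pushes on the coach (contact force between any of the fingers, the arm and coach above 2 N).
It fails at once if something else on the bench is knocked aside (distance of any of glue, paint_jar, screwdriver, wagon, mug, wheel_box, tape from where it was at the start of the episode above 0.025 m).
It fails at once if the tin in the tray is knocked over (angle between tin's own z axis and vertical above 0.6 rad).
It also fails if it takes over 48 s, if anything falls off the work surface, if the arm or the gripper's body presses on something with over 40 N, if the wrist force passes 120 N, or if a joint passes its speed limit or range.

### The arm

A 6-joint arm with a two-finger parallel gripper is mounted at the origin on the work surface. World frame = base frame: x ahead of the robot, y to its left, z up, the work surface at z = 0. Lengths are in m, angles in rad, forces in N, time in s.
With the tool pointing down it reaches from about 0.325 to 0.775 m from the base axis. Payload 9.3 kg.
Tool frame: the origin (TCP) lies at the very end of the fingers, on their centre line; the grasp point (between the pads) lies r.grasp_offset behind it (r.grasp_offset is the distance from the TCP to the grasp point, in m); z points along the fingers, x is the direction in which the jaws open and shut, and the axes are right-handed (so a half turn about z gives the same grasp; the last joint's range is limited). The gripper opens to 85 mm and grips with 20 to 120 N. Pads are 22 mm wide; open, the fingers measure 114 mm over their backs; the gripper's body (76 mm by 85 mm) begins 54 mm behind the grasp point. The pads swing forward as they close: fully open they stand 13 mm farther back than shut.
Start: joints at [1.127, 0.259, 0.021, 1.334, 0, 1.418], TCP at [0.158, 0.527, 0.231] pointing down, gripper open.
Joint ranges: [-3.04, 3.04], [-0.91, 1.82], [-1.04, 1.36], [-1.92, 1.95], [-1.52, 1.45], [-3.14, 3.14]. Speed limits (rad/s): [2.22, 2.22, 2.79, 3.14, 3.14, 3.14].

### API

Orientations are given as [roll, pitch, yaw] about the fixed x, y, z axes, in that order (R = Rz(yaw) Ry(pitch) Rx(roll)).
In Python, from workcell import r, viewer gives the robot as it stands.
- The arm moves only by the shell command python3 -m jog 'ROWS'. ROWS is JSON, a list of rows, each a list of 3 entries, a list of its own where there are three numbers: the opening, from 0 (shut) to 1 (fully open), then the shift along the world's x, y, z in m, then the turn about the world's z in rad. A call has 1 to 8 rows; each row is the pose to reach, as a shift and turn from the pose commanded when the call began; what a row does not reach only later rows make up. A row lasts 1/12 s, in which the tool goes at most 41.7 mm and 7.16 degrees, less where a joint would pass 70% of its speed; a pose out of reach is approached as far as the arm can. A call with a gripper value outside its range is refused whole. The fingers move at their own pace and stop on an object; the grip force is fixed at half the most. Time passes only in rows, so rows that repeat a pose let the fingers close. It gives the time, the measured TCP pose, the force and the opening at its end, in the units of the state.
- r.get_obs(): the state, without advancing time (a new reading comes with each control period).
- viewer.camera(name): name is "scene" or "top"; returns a dict with "frame" (420x560x3 uint8, red, green, blue), "fx", "fy", "cx", "cy" (pixels), "D" ([k1, k2, p1, p2, k3] as OpenCV has them; the pictures are not rectified), "origin" and "attitude" of the camera in the world. Camera axes: x right, y down, z forward; pixel columns grow to the right and rows downward; lengths in m; the calibration is good to about 2 mm. A picture is of the moment at which its call begins. There is no depth.
- r.hand_in(): hands the job in, once; it reports no verdict.
The state is a dict: "clock": time; "joint_pos": joint angles; "qvel": joint speeds; "joint_torque": joint torques, N m; "tcp_pos": TCP position; "eef_rot": TCP orientation; "wrist_force": force on the tool from outside, world axes, zero at the start; "wrist_torque": the same for the moment, N m; "width": finger opening in m.
Only numpy, scipy, OpenCV 4.12 (cv2) and the standard library are available. Lean on these libraries where they do the work, as an engineer would, in place of code of your own. Each camera call takes 0.05 s, during which the arm holds its last target.

## Working session

There is one attempt and no reset: what is moved stays moved. The work goes in short steps, Python scripts to look and compute and a shell command to move; the robot and the scene stay as the last step left them, time stands still between calls to the robot, and variables do not carry over. Pictures are saved under pics/ and viewed, and the job is handed in when it is done.

```bash
mkdir -p pics; ls; python3 - <<'E'
from workcell import r, viewer
import cv2
o=r.get_obs(); print(o, r.grasp_offset)
for n in ("scene","top"):
    c=viewer.camera(n); cv2.imwrite(f"pics/{n}0.png",c["frame"][:,:,::-1])
    print(n,{k:c[k] for k in c if k!="frame"})
E
```

```text
pics
{'clock': 0.0, 'joint_pos': array([1.12739865e+00, 2.59212794e-01, 2.07625569e-02, 1.33372994e+00,
       9.81478002e-06, 1.41817521e+00]), 'qvel': array([-0.00024696, -0.00086067, -0.00137034,  0.0009743 , -0.00161397,
       -0.00117046]), 'joint_torque': array([ 4.83954609e-04, -5.55644774e+01,  3.44531536e+01,  1.35791232e-02,
       -8.94845925e-05,  2.54396440e-06]), 'tcp_pos': array([0.15757022, 0.52664366, 0.2306553 ]), 'eef_rot': array([-3.14137257e+00,  1.36626835e-03,  1.28001991e+00]), 'wrist_force': array([ 0.76003041, -0.02567202, -0.13769536]), 'wrist_torque': array([-0.02899346, -0.00899798, -0.02211414]), 'width': 0.0851989807495819} 0.0187
scene {'fx': 471.3292011560352, 'fy': 471.3292011560352, 'cx': 285.3229187747611, 'cy': 213.42327329103256, 'D': array([-0.1318318,  0.       ,  0.       ,  0.       ,  0.       ]), 'origin': array([ 1.06769801, -0.34397228,  1.09051531]), 'attitude': array([-2.61087304e+00,  2.38860715e-03,  9.31001734e-01])}
top {'fx': 521.9356157235075, 'fy': 521.9356157235075, 'cx': 279.1638502356813, 'cy': 206.0474778157028, 'D': array([-0.11405489,  0.        ,  0.        ,  0.        ,  0.        ]), 'origin': array([3.59269490e-01, 1.10532475e-03, 1.23705747e+00]), 'attitude': array([-2.93634007,  0.00492467, -1.65559827])}
```

View pics/scene0.png

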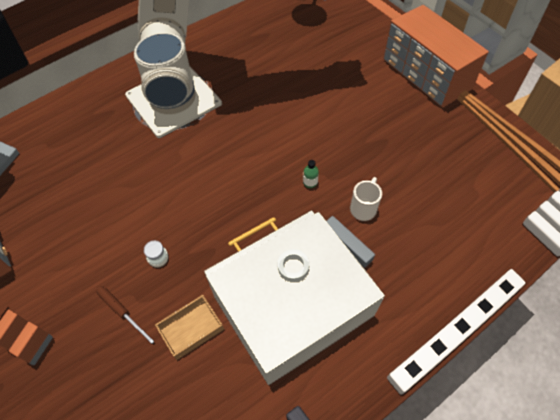

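View pics/top0.png

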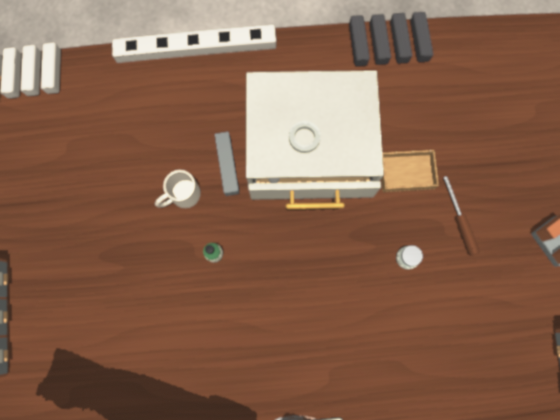

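The top view shows the cabinet roof at about (247–382, 72–180), with the brass handle bar at about (287–344, 206). The glue is at (213,252) and the jar at (410,257). Next I'll measure these.

```bash
cat > h.py <<'E'
import numpy as np, cv2
from scipy.spatial.transform import Rotation as R
from workcell import r, viewer
def K(c): return np.array([[c["fx"],0,c["cx"]],[0,c["fy"],c["cy"]],[0,0,1.]])
def ray(c,px,z):
    u=cv2.undistortPoints(np.array(px,float).reshape(-1,1,2),K(c),c["D"]).reshape(-1,2)
    d=R.from_euler("xyz",c["attitude"]).apply(np.c_[u,np.ones(len(u))]); o=np.array(c["origin"])
    return o+d*((z-o[2])/d[:,2])[:,None]
def proj(c,P):
    Rm=R.from_euler("xyz",c["attitude"]).as_matrix().T
    return cv2.projectPoints(np.array(P,float).reshape(-1,3),cv2.Rodrigues(Rm)[0],-Rm@np.array(c["origin"]),K(c),c["D"])[0].reshape(-1,2)
def brass(c):
    hsv=cv2.cvtColor(c["frame"],cv2.COLOR_RGB2HSV)
    m=cv2.inRange(hsv,(15,150,140),(35,255,255))
    n,l,s,_=cv2.connectedComponentsWithStats(m)
    i=1+np.argmax(s[1:,4]); return l==i,s[i]
E
python3 - <<'E'
from h import *
for n in("top","scene"):
    c=viewer.camera(n); m,s=brass(c); print(n,s)
    ys,xs=np.nonzero(m); P=ray(c,np.c_[xs,ys],.099)
    rect=cv2.minAreaRect(P[:,:2].astype(np.float32)*1000); print(rect, P.min(0),P.max(0))
    f=cv2.cvtColor(c["frame"],cv2.COLOR_RGB2HSV)
    w=cv2.inRange(f,(0,0,150),(180,70,255)); k,l,st,_=cv2.connectedComponentsWithStats(w)
    i=1+np.argmax(st[1:,4]); cs,_=cv2.findContours((l==i).astype(np.uint8),0,2)
    a=cv2.approxPolyDP(max(cs,key=cv2.contourArea),5,True)[:,0]; print(a.tolist()); print(ray(c,a,.134).round(3)[:,:2].tolist())
    x0,y0,w_,h_,_=s
    cr=c["frame"][max(0,y0-60):y0+h_+30,max(0,x0-70):x0+w_+70,::-1]; cv2.imwrite(f"pics/crop_{n}.png",cv2.resize(cr,None,fx=3.5,fy=3.5,interpolation=2))
E
```

```text
top [311 199  26   5  30]
((594.50390625, -113.34379577636719), (8.63321590423584, 56.78163528442383), 4.354877948760986) [ 0.59206146 -0.14132488  0.099     ] [ 0.60096398 -0.08470717  0.099     ]
[[0, 91], [12, 94], [17, 50], [20, 89], [30, 93], [37, 48], [41, 88], [50, 91], [57, 45], [110, 42], [117, 60], [269, 46], [276, 27], [346, 22], [352, 14], [368, 20], [373, 13], [388, 19], [398, 11], [408, 18], [414, 10], [428, 17], [559, 12], [559, 0], [0, 0]]
[[0.923, 0.623], [0.912, 0.592], [1.027, 0.586], [0.922, 0.573], [0.909, 0.547], [1.026, 0.535], [0.919, 0.52], [0.908, 0.498], [1.027, 0.485], [1.02, 0.354], [0.97, 0.337], [0.971, -0.022], [1.019, -0.042], [1.019, -0.209], [1.04, -0.225], [1.021, -0.262], [1.039, -0.276], [1.02, -0.31], [1.04, -0.337], [1.019, -0.359], [1.04, -0.377], [1.019, -0.408], [1.019, -0.746], [1.053, -0.754], [1.176, 0.642]]
scene [228 217  50  34 295]
((600.1622924804688, -92.02240753173828), (130.6767578125, 32.83251953125), 86.3395004272461) [ 0.58046151 -0.15656867  0.099     ] [ 0.6200287  -0.02620849  0.099     ]
[[332, 217], [326, 221], [309, 211], [204, 271], [265, 372], [384, 295], [340, 239], [365, 260], [372, 253]]
[[0.689, 0.071], [0.689, 0.053], [0.644, 0.038], [0.627, -0.243], [0.886, -0.262], [0.907, 0.038], [0.745, 0.049], [0.819, 0.06], [0.816, 0.084]]
```

```bash
python3 - <<'E'
from h import *
for n,(x,y,w,h) in {"top":(200,60,200,160),"scene":(190,200,200,180)}.items():
    f=cv2.imread(f"pics/{n}0.png")[y:y+h,x:x+w]; cv2.imwrite(f"pics/z_{n}.png",cv2.resize(f,None,fx=3.3,fy=3.3,interpolation=2)) 
E
```

```text
(no output)
```

View pics/z_top.png

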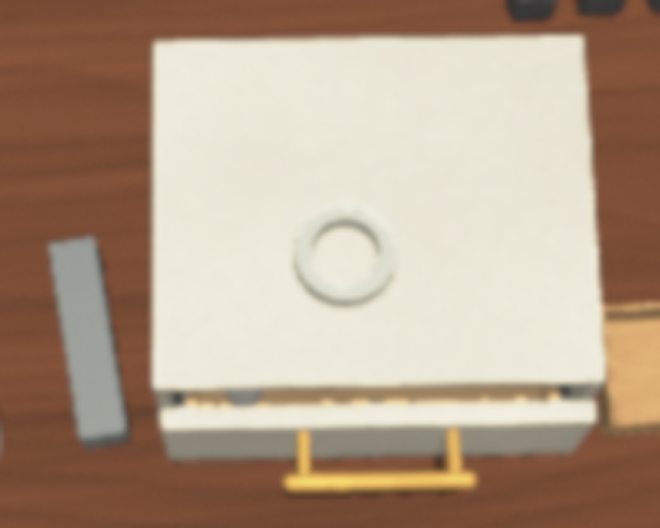

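View pics/z_scene.png

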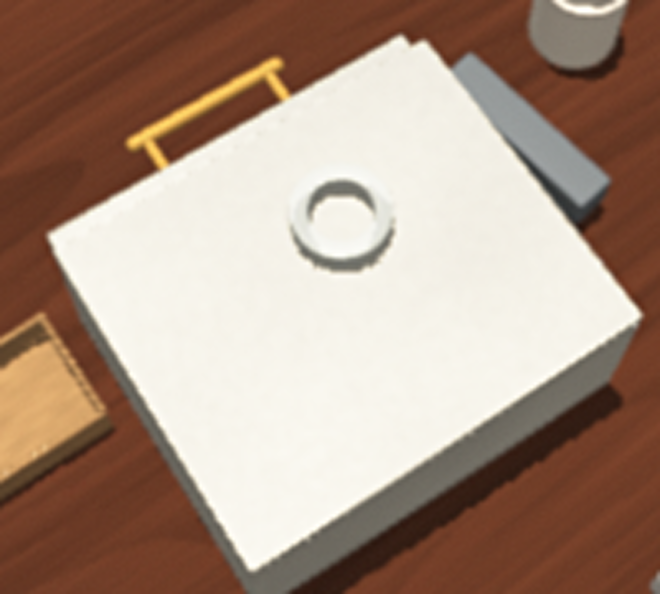

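The zoomed top view shows the roof corners at (153,41), (583,36), (602,384) and (153,388), and the bar ends at (286,482) and (475,480), all in zoomed pixels. I'll turn these into world positions.

```bash
python3 - <<'E'
from h import *
def un(p,o): return (np.array(p,float)+.5)/3.3-.5+o
c=viewer.camera("top"); o=(200,60)
roof=ray(c,un([(153,41),(583,36),(602,384),(153,388)],o),.134)[:,:2]; print(roof.round(4))
hb=ray(c,un([(286,482),(475,480)],o),.099)[:,:2]; print("handle",hb.round(4),hb.mean(0), np.linalg.norm(hb[0]-hb[1]))
bd=ray(c,un([(162,426),(597,420)],o),.112)[:,:2];print("board",bd.round(4))
d=roof[3]-roof[2]; print("yaw front",np.arctan2(-d[0],d[1])); d=roof[0]-roof[1]; print("back",np.arctan2(-d[0],d[1]))
d=roof[0]-roof[3]; print("left",np.arctan2(d[1],d[0])); d=roof[1]-roof[2]; print("right",np.arctan2(d[1],d[0]))
fm=roof[2:].mean(0);print("front mid",fm)
c=viewer.camera("scene"); o=(190,200)
r2=ray(c,un([(425,41),(48,236),(250,573),(641,316)],o),.134)[:,:2]; print(r2.round(4))
h2=ray(c,un([(130,143),(282,63)],o),.099)[:,:2]; print("handle",h2.round(4),h2.mean(0))
t=viewer.camera("top")
for n,px,z in (("glue",(213,252),.095),("jar",(411,256),.055)): print(n,ray(t,[px],z))
E
```

```text
[[ 0.9088  0.0364]
 [ 0.8877 -0.2635]
 [ 0.6362 -0.2435]
 [ 0.6589  0.0538]]
handle [[ 0.5952 -0.0293]
 [ 0.5856 -0.1567]] [ 0.59042751 -0.09303108] 0.1277813959881468
board [[ 0.638   0.0507]
 [ 0.6171 -0.2418]]
yaw front -0.07601402588349236
back -0.07039722209409278
left -0.06962002722625006
right -0.07917290201332916
front mid [ 0.64756574 -0.09485823]
[[ 0.6598  0.0541]
 [ 0.6274 -0.2425]
 [ 0.8881 -0.2625]
 [ 0.9072  0.0372]]
handle [[ 0.5849 -0.1531]
 [ 0.5966 -0.0272]] [ 0.59078657 -0.09016662]
glue [[0.50615163 0.14049194 0.095     ]]
jar [[ 0.46301944 -0.30410984  0.055     ]]
```

Measured so far:
- **Cabinet yaw:** about −0.074.
- **Handle:** about (0.5905, −0.092).
- **Tray:** about 0.021 out, so the stop is roughly 0.151 further.

I'll move over the handle and turn the tool to match the yaw.

```bash
python3 -m jog '[[1,[0.02,-0.03,0],-0.07],[1,[0.04,-0.06,0],-0.15],[1,[0.06,-0.09,0],-0.23],[1,[0.08,-0.12,0],-0.31],[1,[0.1,-0.15,0],-0.39],[1,[0.12,-0.18,0],-0.47],[1,[0.14,-0.21,0],-0.55],[1,[0.16,-0.24,0],-0.63]]'
python3 -m jog '[[0.8,[0.02,-0.03,0],-0.08],[0.6,[0.04,-0.06,0],-0.17],[0.5,[0.06,-0.09,0],-0.26],[0.3,[0.08,-0.12,0],-0.35],[0.3,[0.1,-0.15,0],-0.44],[0.3,[0.12,-0.18,0],-0.53],[0.3,[0.14,-0.21,0],-0.63],[0.3,[0.16,-0.24,0],-0.724]]'
python3 -m jog '[[0.3,[0.02,-0.03,0],0],[0.3,[0.04,-0.06,0],0],[0.3,[0.06,-0.09,0],0],[0.3,[0.08,-0.12,0],0],[0.3,[0.1,-0.135,0],0],[0.3,[0.113,-0.138,0],0],[0.3,[0.113,-0.138,0],0]]'
```

```text
clock: 1.02
tcp_pos: [0.3182, 0.2854, 0.2315]
eef_rot: [3.142, -0.001, 0.646]
wrist_force: [0.7, 1.0, -0.2]
width: 0.0854
clock: 1.68
tcp_pos: [0.4784, 0.0451, 0.2314]
eef_rot: [-3.142, -0.0, -0.079]
wrist_force: [0.1, 0.9, 0.1]
width: 0.0252
clock: 2.27
tcp_pos: [0.5925, -0.0928, 0.23]
eef_rot: [-3.141, 0.001, -0.076]
wrist_force: [-0.4, 0.7, -0.2]
width: 0.0255
```

```bash
python3 -m jog '[[0.3,[-0.002,0,-0.03],0],[0.3,[-0.002,0,-0.06],0],[0.3,[-0.002,0,-0.09],0],[0.3,[-0.002,0,-0.1],0],[0.3,[-0.002,0,-0.1],0]]'
python3 - <<'E'
from h import *
c=viewer.camera("scene"); f=c["frame"][190:310,180:330,::-1]; a=cv2.resize(f,None,fx=3.3,fy=3.3,interpolation=2)
c=viewer.camera("top"); f=c["frame"][150:270,240:390,::-1]; b=cv2.resize(f,None,fx=3.3,fy=3.3,interpolation=2)
cv2.imwrite("pics/pre.png",cv2.resize(np.hstack([a,b]),(800,320)))
E
```

```text
clock: 2.68
tcp_pos: [0.5869, -0.0901, 0.1292]
eef_rot: [-3.141, 0.005, -0.073]
wrist_force: [0.2, 0.3, 0.4]
width: 0.0255
```

View pics/pre.png

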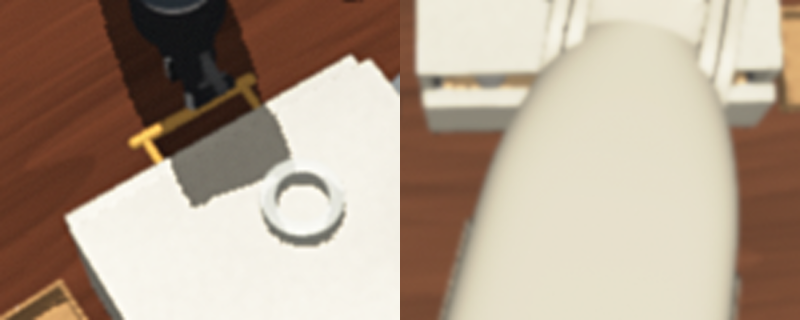

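The scene view shows the fingers above the middle of the brass bar, at about (210,90). I'll lower and pinch.

```bash
python3 -m jog '[[0.3,[0.003,0,-0.01],0],[0.3,[0.003,0,-0.03],0],[0.3,[0.003,0,-0.045],0],[0.3,[0.003,0,-0.05],0],[0.3,[0.003,0,-0.05],0]]'
python3 -m jog '[[0,[0,0,0],0],[0,[0,0,0],0],[0,[0,0,0],0],[0,[0,0,0],0],[0,[0,0,0],0],[0,[0,0,0],0]]'
```

```text
clock: 3.2
tcp_pos: [0.5916, -0.091, 0.0809]
eef_rot: [-3.141, 0.001, -0.074]
wrist_force: [0.8, -0.3, 0.8]
width: 0.0256
clock: 3.7
tcp_pos: [0.5923, -0.0912, 0.0824]
eef_rot: [3.141, -0.002, -0.074]
wrist_force: [-0.4, 0.8, 5.3]
width: 0.0087
```

The grip sits about 3–4 mm high on the round bar (width 8.7 mm, not 11). I'll regrip lower.

```bash
python3 -m jog '[[0.3,[0,0,0],0],[0.3,[0,0,0],0],[0.3,[0,0,-0.004],0],[0.3,[0,0,-0.005],0],[0,[0,0,-0.005],0],[0,[0,0,-0.005],0],[0,[0,0,-0.005],0],[0,[0,0,-0.005],0]]'
python3 -m jog '[[0,[-0.005,0,0],0],[0,[-0.015,0.001,0],0],[0,[-0.025,0.002,0],0],[0,[-0.035,0.003,0],0],[0,[-0.045,0.003,0],0]]'
```

```text
clock: 4.37
tcp_pos: [0.5916, -0.091, 0.0759]
eef_rot: [-3.141, 0.001, -0.074]
wrist_force: [1.5, 0.4, -3.5]
width: 0.0089
clock: 4.78
tcp_pos: [0.5458, -0.088, 0.0759]
eef_rot: [-3.141, 0.0, -0.074]
wrist_force: [2.0, 1.5, -7.2]
width: 0.0091
```

```bash
python3 -m jog '[[0,[-0.01,0.001,0.002],0],[0,[-0.025,0.002,0.002],0],[0,[-0.04,0.003,0.002],0],[0,[-0.055,0.004,0.002],0],[0,[-0.07,0.005,0.002],0],[0,[-0.085,0.006,0.002],0],[0,[-0.095,0.007,0.002],0],[0,[-0.095,0.007,0.002],0]]'
python3 -m jog '[[0,[-0.003,0,0],0],[0,[-0.006,0,0],0],[0,[-0.006,0,0],0]]'
python3 -m jog '[[0,[-0.003,0,0],0],[0,[-0.006,0,0],0],[0,[-0.006,0,0],0]]'
```

```text
clock: 5.45
tcp_pos: [0.4464, -0.0812, 0.0761]
eef_rot: [3.14, 0.008, -0.075]
wrist_force: [-3.7, -8.9, -29.1]
width: 0.0088
clock: 5.7
tcp_pos: [0.4421, -0.0809, 0.0761]
eef_rot: [3.141, 0.007, -0.075]
wrist_force: [-1.1, -6.6, -27.4]
width: 0.0087
clock: 5.95
tcp_pos: [0.4417, -0.0809, 0.0764]
eef_rot: [-3.139, -0.004, -0.074]
wrist_force: [25.5, -1.2, -48.9]
width: 0.0091
```

The force rose to 25 N at x=0.4417, so it's at the stop. I'll let go, rise and look.

```bash
python3 -m jog '[[0.3,[0.006,0,-0.001],0],[0.3,[0.006,0,-0.001],0],[0.3,[0.006,0,0],0],[0.3,[0.006,0,0],0]]'
python3 -m jog '[[0.3,[0,0,0.03],0],[0.3,[0,0,0.06],0],[0.3,[0,0,0.09],0],[0.4,[0,0,0.12],0],[0.5,[0,0,0.15],0],[0.5,[0,0,0.15],0]]'
python3 - <<'E'
from h import *
for n in("scene","top"):
    c=viewer.camera(n); cv2.imwrite(f"pics/{n}1.png",c["frame"][:,:,::-1])
E
```

```text
clock: 6.28
tcp_pos: [0.4453, -0.081, 0.0789]
eef_rot: [3.141, -0.0, -0.074]
wrist_force: [-0.1, -1.0, -0.1]
width: 0.0258
clock: 6.78
tcp_pos: [0.447, -0.0816, 0.2341]
eef_rot: [3.139, -0.008, -0.074]
wrist_force: [-0.7, -0.4, -0.5]
width: 0.0427
```

View pics/scene1.png

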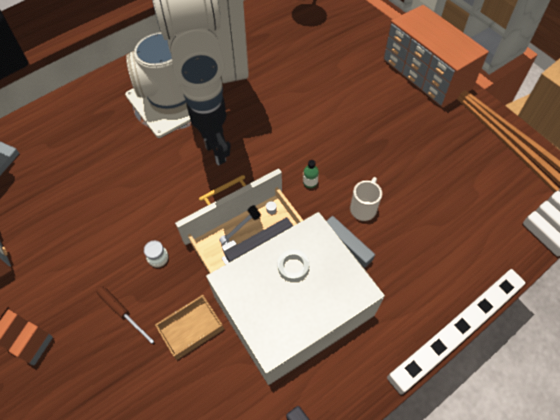

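View pics/top1.png

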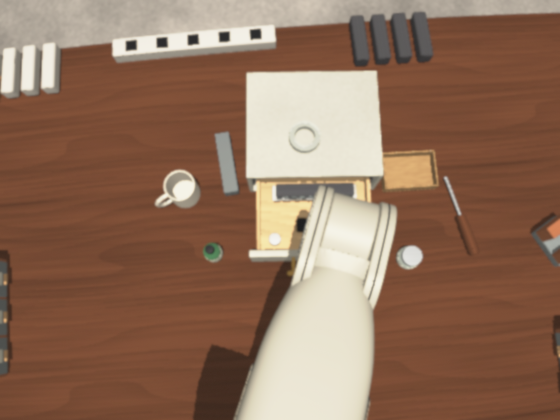

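The tray is fully out and the lever is still down. The black knob is at (254,213) in scene and about (302,225) in top. The coach is dark grey behind it. I'll measure the knob.

```bash
python3 - <<'E'
from h import *
L=[]
for n,(x,y,w,h),z in(("scene",(235,195,40,35),0),("top",(285,210,26,28),0)):
    c=viewer.camera(n); f=c["frame"]; 
    s=f[y:y+h,x:x+w].max(2); m=(s<45).astype(np.uint8)
    k,l,st,ce=cv2.connectedComponentsWithStats(m); i=1+np.argmax(st[1:,4]); 
    p=ce[i]+(x,y); print(n,p,st[i]); print("at z.096",ray(c,[p],.096)[0].round(4),ray(c,[p],.1)[0].round(4)); L.append((ray(c,[p],0)[0],c["origin"]))
    print("pred",proj(c,[.548,-.058,.096]).round(1))
    cv2.imwrite(f"pics/k_{n}.png",cv2.resize(f[170:270,180:320,::-1] if n=="scene" else f[170:280,240:380,::-1],None,fx=4,fy=4,interpolation=2))
(a,o),(b,q)=L; d=a-o;e=b-np.array(q); t=np.linalg.lstsq(np.c_[d,-e],np.array(q)-o,rcond=None)[0]; print("tri",o+t[0]*d,q+t[1]*e)
c=viewer.camera("scene")
E
```

```text
scene [253.53 212.18] [ 13  11  12  13 100]
at z.096 [ 0.5486 -0.0578  0.096 ] [ 0.5507 -0.0589  0.1   ]
pred [[253.3 212.1]]
top [300.54545455 224.07575758] [13  9  7 12 66]
at z.096 [ 0.5517 -0.0572  0.096 ] [ 0.551 -0.057  0.1  ]
pred [[301.1 225.7]]
tri [ 0.55029553 -0.05872682  0.09928719] [ 0.55113044 -0.05702525  0.09934104]
```

View pics/k_scene.png

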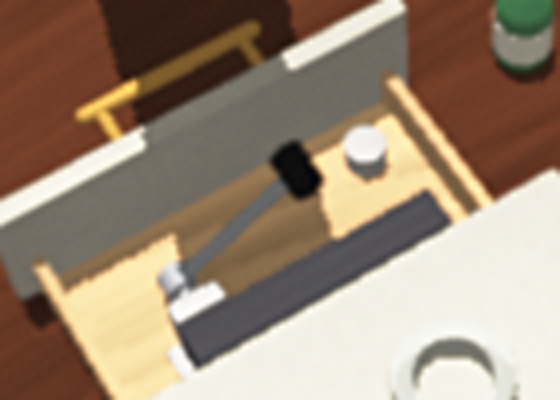

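View pics/k_top.png

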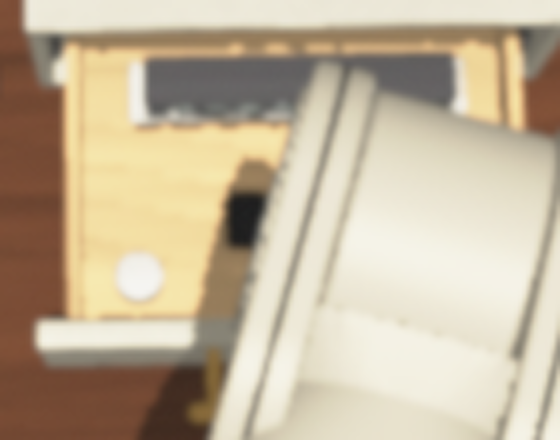

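Knob is at about (0.549, −0.058, 0.096). I'll move above it with 43 mm opening, then descend so the pads straddle it (TCP z ≈ 0.077).

```bash
python3 -m jog '[[0.5,[0.03,0.008,0],0],[0.5,[0.06,0.016,0],0],[0.5,[0.09,0.023,0],0],[0.5,[0.102,0.024,-0.02],0],[0.5,[0.102,0.024,-0.05],0],[0.5,[0.102,0.024,-0.08],0],[0.5,[0.102,0.024,-0.095],0],[0.5,[0.102,0.024,-0.095],0]]'
python3 - <<'E'
from h import *
c=viewer.camera("scene"); cv2.imwrite("pics/pre2.png",cv2.resize(c["frame"][150:270,180:320,::-1],None,fx=4,fy=4,interpolation=2))
E
```

```text
clock: 7.7
tcp_pos: [0.5451, -0.0564, 0.1285]
eef_rot: [-3.14, 0.008, -0.074]
wrist_force: [-0.5, -0.0, -0.5]
width: 0.043
```

View pics/pre2.png

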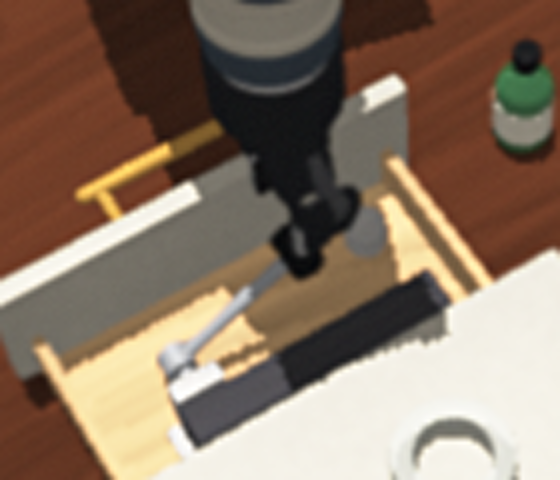

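The view shows the fingers over the knob at about (300,245). Continuing down, then a settle.

```bash
python3 -m jog '[[0.5,[0,0,-0.01],0],[0.5,[0,0,-0.03],0],[0.5,[0,0,-0.05],0],[0.5,[0,0,-0.061],0],[0.5,[0,0,-0.061],0],[0.5,[0,0,-0.061],0]]'
```

```text
clock: 8.25
tcp_pos: [0.5479, -0.0572, 0.0728]
eef_rot: [3.142, -0.0, -0.074]
wrist_force: [0.3, -0.4, 0.8]
width: 0.0424
```

```bash
python3 -m jog '[[0.5,[0.001,0,0.004],0],[0.3,[0.001,0,0.004],0],[0,[0.001,0,0.004],0],[0,[0.001,0,0.004],0],[0,[0.001,0,0.004],0],[0,[0.001,0,0.004],0],[0,[0.001,0,0.004],0]]'
```

```text
clock: 8.83
tcp_pos: [0.5499, -0.0572, 0.078]
eef_rot: [3.141, -0.004, -0.074]
wrist_force: [0.1, 1.0, 7.5]
width: 0.0287
```

The grip is on the knob (width 28.7 mm). I'll swing along the 105 mm arc from 30° to 60° first, then check.

```bash
python3 -m jog '[[0,[0,-0.0036,0.0058],0],[0,[-0.0006,-0.0076,0.0114],0],[0,[-0.0009,-0.012,0.0167],0],[0,[-0.0012,-0.0167,0.0217],0],[0,[-0.0016,-0.0217,0.0264],0],[0,[-0.002,-0.027,0.0308],0],[0,[-0.0024,-0.0325,0.0348],0],[0,[-0.0028,-0.0383,0.0384],0]]'
python3 -m jog '[[0,[0,0,0],0],[0,[0,0,0],0]]'
python3 - <<'E'
from h import *
c=viewer.camera("scene"); cv2.imwrite("pics/mid.png",cv2.resize(c["frame"][150:270,160:320,::-1],None,fx=4,fy=4,interpolation=2))
E
```

```text
clock: 9.5
tcp_pos: [0.5471, -0.0949, 0.1152]
eef_rot: [-3.139, -0.003, -0.073]
wrist_force: [7.4, 3.2, -6.2]
width: 0.029
clock: 9.67
tcp_pos: [0.5471, -0.0951, 0.1153]
eef_rot: [-3.14, -0.003, -0.074]
wrist_force: [6.1, 2.2, -3.8]
width: 0.0294
```

View pics/mid.png

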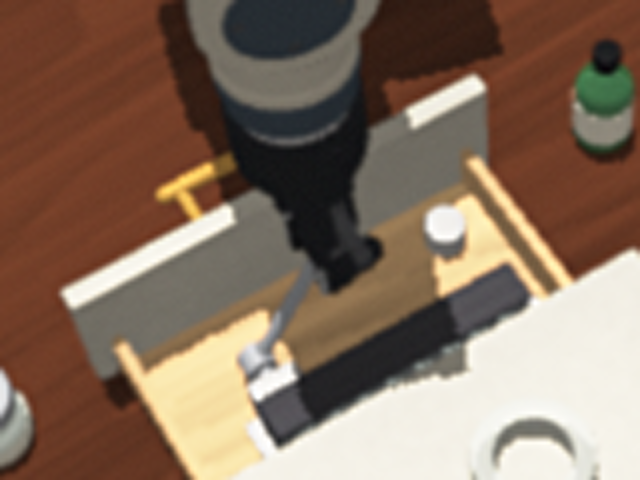

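The lever follows (arm at about 60°) and the slight pull keeps the tray at its stop. On to upright.

```bash
python3 -m jog '[[0,[-0.0004,-0.0061,0.0033],0],[0,[-0.0009,-0.0123,0.0061],0],[0,[-0.0014,-0.0187,0.0085],0],[0,[-0.0019,-0.0252,0.0105],0],[0,[-0.0024,-0.0319,0.012],0],[0,[-0.0029,-0.0387,0.0132],0],[0,[-0.0034,-0.0455,0.0139],0],[0,[-0.0039,-0.0523,0.0141],0]]'
python3 -m jog '[[0,[0,0,0],0],[0,[0,0,0],0],[0,[0,0,0],0]]'
python3 - <<'E'
from h import *
c=viewer.camera("scene"); cv2.imwrite("pics/up.png",cv2.resize(c["frame"][140:270,160:320,::-1],None,fx=4,fy=4,interpolation=2))
c=viewer.camera("top"); cv2.imwrite("pics/up_t.png",cv2.resize(c["frame"][150:280,220:400,::-1],None,fx=4,fy=4,interpolation=2))
E
```

```text
clock: 10.38
tcp_pos: [0.5436, -0.1469, 0.1298]
eef_rot: [-3.139, -0.004, -0.073]
wrist_force: [8.1, 6.8, 0.1]
width: 0.0289
clock: 10.63
tcp_pos: [0.5436, -0.1472, 0.1298]
eef_rot: [-3.14, -0.004, -0.074]
wrist_force: [7.1, 3.7, 0.5]
width: 0.0283
```

View pics/up.png

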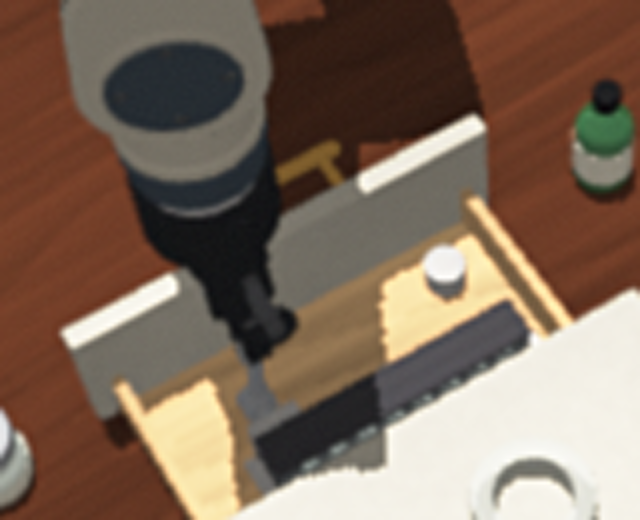

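View pics/up_t.png

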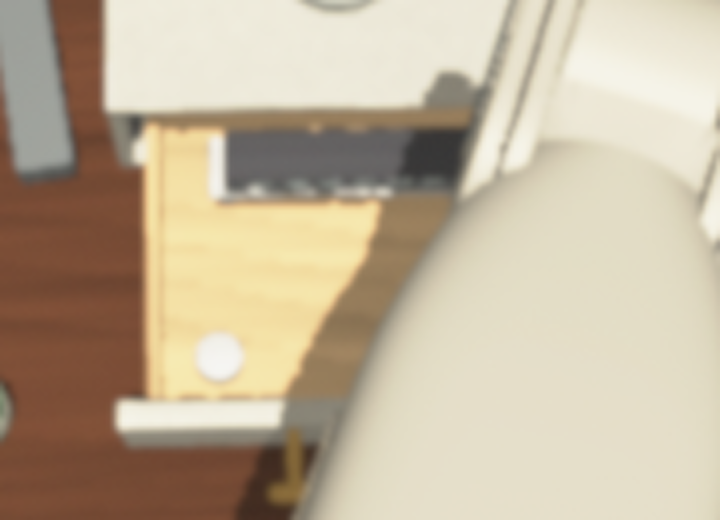

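The arm looks upright under the fingers in the scene view (pivot at about (258,400)). The tin is standing and the coach is raised. I'll check the pivot, the board and the coach numerically.

```bash
python3 - <<'E'
from h import *
def un(p,s,o): return (np.array(p,float)+.5)/s-.5+o
c=viewer.camera("scene"); o=r.get_obs()
print("pivot",ray(c,[un((175,278),4,(180,170))],.044)[0].round(4), "grasp",o["tcp_pos"].round(4))
# board top outer/left corner at z .112 before (k_scene) and now (up)
print("board L corner before",ray(c,[un((400,-2),4,(180,170))],.112)[0].round(4),"now",ray(c,[un((479,117),4,(160,140))],.112)[0].round(4))
# coach top left-front corner before and now
print("coach corner before @.116",ray(c,[un((428,192),4,(180,170))],.116)[0].round(4),"now @.116",ray(c,[un((508,302),4,(160,140))],.116)[0].round(4),"now @.128",ray(c,[un((508,302),4,(160,140))],.128)[0].round(4))
for n in("scene","top"):
    d=viewer.camera(n); a=cv2.imread(f"pics/{n}0.png"); cv2.imwrite(f"pics/{n}2.png",d["frame"][:,:,::-1])
E
```

```text
pivot [ 0.5406 -0.148   0.044 ] grasp [ 0.5436 -0.1472  0.1298]
board L corner before [0.4918 0.0636 0.112 ] now [0.4908 0.0635 0.112 ]
coach corner before @.116 [ 0.6187 -0.0088  0.116 ] now @.116 [ 0.6131 -0.0047  0.116 ] now @.128 [ 0.6187 -0.0089  0.128 ]
```

View pics/scene2.png

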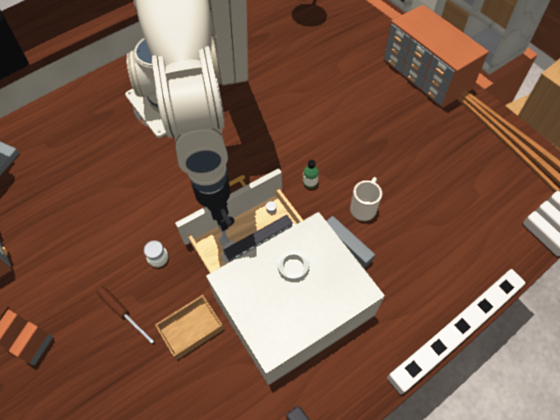

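The grasp is within about 1 mm sideways of the pivot, so the arm is upright to within 1°. The coach corner matches a 12 mm lift, the tray is still out and the surroundings haven't moved. Handing in.

```bash
python3 -c "
from workcell import r
print(r.hand_in()); o=r.get_obs(); print(o['clock'],o['tcp_pos'],o['width'],o['wrist_force'])"
```

```text
the job is handed in; nothing more can be done
None
the job is handed in; nothing more can be done
```

The tray is out at its stop, and the gripper is still holding the lever upright. I handed the job in at about 11 s of the 48 s; no verdict was reported, so the checks below are my own measurements.

I pinched the handle from above and pulled the tray about 150 mm, until the force rose to 25 N at the stop, with the lever still down. I then let go, gripped the knob by its flat ends and swung it along its arc to upright.

Last checks:
- **Lever:** the grip point is about 1 mm sideways of the measured pivot, so the arm is upright to within about 1°. The fingers are closed on the knob at 28–29 mm; it was given as 30 mm.
- **Tray:** the front board is within 1 mm of where it stood at the stop. A pull of about 7 N at the wrist keeps it there.
- **Coach:** its visible corner matches a 12 mm lift.
- **Other things:** the tin is upright, and nothing else on the bench looks moved.

- **First handle grip:** it sat 3–4 mm high on the bar, so I regripped lower. Even then the width read about 9 mm on the 11 mm bar.
- **Vertical force:** it reached about 49 N at the wrist at the stop, through the fingers, and went away on release. It stayed under the 120 N wrist limit.
- **Top camera:** the arm partly hid the knob in that view, so I relied mainly on the scene camera. The two agreed to about 3 mm.

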